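# Open the push-and-turn cap of the cooktop cleaner

## Robot

A 7-joint arm with a two-finger parallel gripper is mounted at the origin on a cart in front of the work surface, level with it; the furniture and walls round the work are solid. World frame = base frame: x ahead of the robot, y to its left, z up, the work surface at z = 0. Lengths are in mm, angles in rad, forces in N, time in s.
With the tool pointing down it reaches from about 425 to 875 mm from the base axis. Payload 9.9 kg.
Tool frame: the origin (TCP) lies at the very end of the fingers, on their centre line; the grasp point (between the pads) lies 19 mm behind it (bot.grip_point_offset is the distance from the TCP to the grasp point, in mm); z points along the fingers, y is the line along which they close (so a half turn about z gives the same grasp; the last joint's range is limited). The gripper opens to 85 mm and grips with 20 to 120 N. Pads are 22 mm wide; open, the fingers measure 114 mm over their backs; the gripper's body (76 mm by 85 mm) begins 54 mm behind the grasp point. The pads swing forward as they close: fully open they stand 13 mm farther back than shut.
Start: joints at [1.112, 0.576, 0.025, 1.437, -0.015, 1.129, -0.057], TCP at [247.113, -628.143, 231.289] pointing down, gripper open.
Joint ranges: [-2.76, 2.76], [-0.34, 2.15], [-1.52, 1.57], [0.19, 2.46], [-1.09, 4.23], [0.17, 1.99], [-2.82, 2.82]. Speed limits (rad/s): [2.22, 2.22, 3.01, 3.01, 3.14, 3.14, 3.14].

## Interface

Orientations are given as a unit quaternion [x, y, z, w].
In Python, from bench import sensors, optics, bot gives the robot as it stands.
- The arm moves only by the tool step_arm, never from a script. Its argument "moves" is a list of rows, each a list of 3 entries, a list of its own where there are three numbers: the shift along the tool's x, y, z in mm, then the turn about the tool's z in degrees, then the opening, from 0 (shut) to 1 (fully open). A call has 1 to 12 rows; each row is the pose to reach, as a shift and turn from the pose commanded when the call began, along the tool's axes at that moment; what a row does not reach only later rows make up. A row lasts 1/8 s, in which the tool goes at most 62.5 mm and 10.7 degrees, less where a joint would pass 70% of its speed; a pose out of reach is approached as far as the arm can. A call with a gripper value outside its range is refused whole. The fingers move at their own pace and stop on an object; "grip_force" is the grip in N (left out, the last holds). Time passes only in rows, so rows that repeat a pose let the fingers close. It gives the time, the measured TCP pose, the force, the opening and the grip force at its end, in the units of the state.
- sensors.read_state(): the state, without advancing time (a new reading comes with each control period).
- optics.get_image(name): name is "side" or "top"; returns a dict with "img" (480x640x3 uint8, red, green, blue), "z_map" (480x640 float32, mm along the optical axis (not along the pixel's ray), 0 where there is no reading), "fov_y" (degrees; the focal length in pixels is half the picture's height over the tangent of half this angle, whatever the lens; pixels are square), "cx", "cy" (the principal point, pixels), "distortion" ([k1, k2, p1, p2, k3] as OpenCV has them; the pictures are not rectified), "R" (3x3) and "t" (3): a world point X has camera coordinates R X + t. Camera axes: x right, y down, z forward; pixel columns grow to the right and rows downward; lengths in mm; the calibration is good to about 2 mm. A picture is of the moment at which its call begins.
- bot.sign_off(): hands the job in; it is judged then, once.
The state is a dict: "clock": time; "joint_positions": joint angles; "qd": joint speeds; "joint_efforts": joint torques, N m; "tcp_pos": TCP position; "eef_rot": TCP orientation; "wrist_force": force on the tool from outside, world axes, zero at the start; "moment": the same for the moment, N m; "width": finger opening in mm; "finger_force": force on a finger pad.
Only numpy, scipy, OpenCV 4.12 (cv2) and the standard library are available. Lean on these libraries where they do the work, as an engineer would, in place of code of your own. Each camera call takes 0.05 s, during which the arm holds its last target. There are 200 camera calls.

## Task

A jar of cooktop cleaner is clamped in a metal holder under a loose cover plate. Lift the cover plate off the holder's two pins and lay it flat, handle up, on a free part of the cooktop without dropping it; then press the jar's push-and-turn safety cap down, twist it anticlockwise (seen from above) while pressed until it is free, and lift it off. Finish while still holding the cap upright in the gripper, straight above the open jar and about 5 cm clear of it; do not put it down or let it go, and do not disturb the salt shaker, tin and spice jar.

Things in the scene. Friction and masses are not known exactly. Their poses are not given: they have to be found in the camera images.
- holder: Fixed dark steel holder, base 110 (x) x 210 (y) x 10 mm; origin at the centre of its underside, on the cooktop, z up. Two cheeks 60 x 16 mm at y = -95 and +95 mm (inner faces at 87 mm), 130 mm high, each topped by a pin 9 mm thick, 9 mm tall; open along x. In the middle a white jar (84 mm wide, shoulder 65 mm high) is clamped rigidly, its neck on the holder's z axis, mouth 86 mm high.
- cover_center (a point): Centre of the black grip rib in the middle of the loose cover plate. Rib 18 mm thick (x), 60 mm long (y), 28 mm tall; this point is 18 mm above the plate's underside and 14 mm below the rib's top. Axes of the plate, z up. At the start 148 mm high on the holder, axes as the holder's within a few degrees; 18 mm high when the plate lies flat on the cooktop.
- cover: The loose aluminium cover plate (about 180 g), 60 (x) x 220 (y) x 4 mm with the rib on it; origin at the middle of its underside. Holes of 14 mm at y = -95 and +95 mm sit over the holder's pins with 2.5 mm play all round; it lies on the cheeks, underside 130 mm high, above the cap.
- cap_center (a point): Centre of the loose grey safety cap (about 40 g), 48 mm tall, this point 24 mm above its lower rim, z up. Upper part: knurled round grip 46 mm across, 26 mm tall (from 2 mm below to 24 mm above this point), grasped from above at any yaw; below it a round skirt 62 mm across, 22 mm tall. On the jar this point is 100 mm high. Its x axis is parallel to the holder's x at the start.
- cap: The same cap; origin at the centre of its lower rim. Three lugs inside lock it: it neither turns nor lifts unless pressed down over 4 mm (aim at 6, hard stop at 8). While pressed it turns anticlockwise seen from above (never clockwise); turned 45 to 72 degrees from the start (aim at 60, stop at 75) it is free and lifts straight up.
- cap_seat (a point): Point fixed to the holder where the cap's centre is while the cap is on the jar: on the jar's axis, 100 mm above the holder's underside, axes of the holder.
- jar_spring (a joint): Slide of the 8 mm spring plunger in the jar's mouth under the cap: 0 = up (start), grows to 0.008 m as the cap is pressed down. It pushes the cap back up with 3 N at 0, 5.4 N at 4 mm, 8 N at 8 mm.
- salt: Bystander: glass salt shaker, 44 mm wide, 90 mm tall, loose; origin at the middle of its underside.
- tin: Bystander: short tin can, 75 mm wide, 58 mm tall, loose; origin at the middle of its underside.
- spice: Bystander: spice jar with screw top, 47 mm wide, 97 mm tall, loose; origin at the middle of its underside.
Things that resemble listed ones, but are neither listed nor needed, are in the scene too. Several things have the shape of the holder; the one meant has the colours described above.

How it is judged:
By the outcome, as a careful person would: the job done as asked, in the order asked, and still so for the second after the job is handed in, while the arm keeps its last pose, push and grip.
It also fails if it takes over 45 s, if anything falls off the work surface, if the arm or the gripper's body presses on something with over 40 N, if the wrist force passes 120 N, or if a joint passes its speed limit or range.

## Working session

There is one attempt and no reset: what is moved stays moved. The work goes in short steps, Python scripts to look and compute and a tool call to move; the robot and the scene stay as the last step left them, time stands still between calls to the robot, and variables do not carry over. Pictures are saved under pics/ and viewed, at most 10 in all, crops included, and the job is handed in when it is done.

Besides the shell and the picture viewer there is one more tool, called after "Call:" as name(argument=value, ...), one argument or row to a line, values as JSON. step_arm: Moves the arm, as the interface text tells. Its arguments: {"type":"object","properties":{"moves":{"type":"array"},"grip_force":{"type":"number"}},"required":["moves"]}

```bash
mkdir -p pics; cat > h.py <<'E'
import numpy as np, cv2, pickle
def K(d):
    f=240/np.tan(np.radians(d["fov_y"])/2); return np.array([[f,0,d["cx"]],[0,f,d["cy"]],[0,0,1.]])
def rays(d,uv):
    p=cv2.undistortPoints(np.array(uv,float).reshape(-1,1,2),K(d),np.array(d["distortion"],float))[:,0]
    return np.c_[p,np.ones(len(p))]
def onplane(d,uv,z):
    R=np.array(d["R"]);t=np.array(d["t"]);o=-R.T@t; r=rays(d,uv)@R
    return o+r*((z-o[2])/r[:,2])[:,None]
def cloud(d):
    v,u=np.mgrid[:480,:640]; r=rays(d,np.c_[u.ravel(),v.ravel()])*d["z_map"].ravel()[:,None]
    X=(r-np.array(d["t"]))@np.array(d["R"]); X[d["z_map"].ravel()<=0]=np.nan
    return X.reshape(480,640,3)
def grab(n,tag):
    from bench import optics
    d=optics.get_image(n); cv2.imwrite(f"pics/{tag}.png",d["img"][:,:,::-1]); pickle.dump(d,open(f"{tag}.pkl","wb")); return d
E
python3 - <<'E'
from h import *
from bench import sensors,bot
for n in("top","side"):
    d=grab(n,n+"0"); print(n,d["fov_y"],d["distortion"],-np.array(d["R"]).T@d["t"],(d["z_map"]>0).mean())
s=sensors.read_state();print(s, bot.grip_point_offset)
E
```

```text
top 56.395659602544306 [-0.00717468  0.          0.          0.          0.        ] [ 547.68972001  -29.58633217 1088.95120972] 0.9961263020833333
side 44.8091553485478 [0.03074445 0.         0.         0.         0.        ] [1504.13476422 -322.97887417  692.38793935] 0.9013704427083333
{'clock': 0.1, 'joint_positions': array([ 1.11216714,  0.57646696,  0.02486411,  1.43780785, -0.01496297,
        1.12897843, -0.05648298]), 'qd': array([-0.00141761, -0.00119018, -0.00059663, -0.00228926, -0.00146563,
        0.00058055,  0.00058387]), 'joint_efforts': array([ 2.78499778e-03, -7.67310119e+01,  2.25625947e+00, -2.86606050e+01,
        1.56256993e-02,  8.69256270e-03,  1.40739422e-05]), 'tcp_pos': array([ 246.97123103, -627.77719558,  230.52224575]), 'eef_rot': array([ 9.82484161e-01,  1.86344653e-01, -1.95166928e-04, -7.11797237e-04]), 'wrist_force': array([-0.14304995, -0.46140249, -0.08000882]), 'moment': array([0.02210186, 0.01039346, 0.00607508]), 'finger_force': 0.0, 'width': 85.403835213046} 18.700000000000003
```

View pics/top0.png

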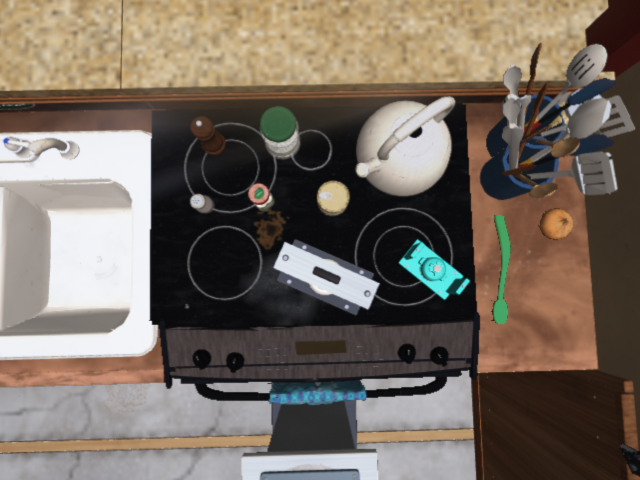

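View pics/side0.png

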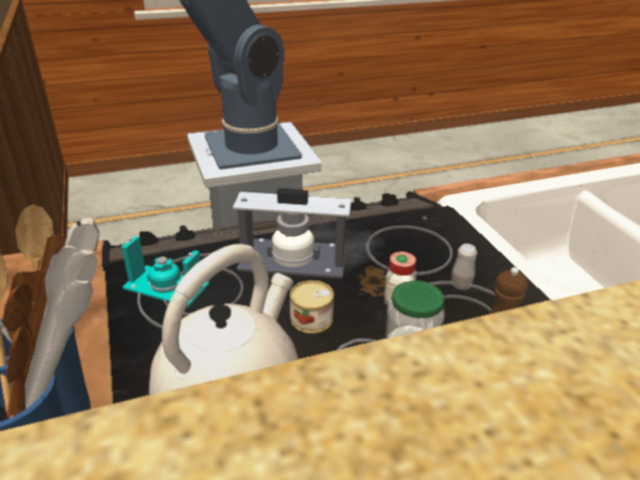

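The top view shows the cover plate on the dark holder at about (327,275) with its black rib at (327,273). The cyan look-alike is at (434,269), salt at (201,203), spice at (262,195) and tin at (333,198). The area round (220,262) is free. The side view confirms the plate is on its pins with the cap below it.

```bash
python3 - <<'E'
from h import *
d=pickle.load(open("top0.pkl","rb"));C=cloud(d);im=d["img"].astype(int)
print("floor z",np.nanmedian(C[245:280,200:240,2]))
def rect(m,z):
    m=m.astype(np.uint8);n,l,st,c=cv2.connectedComponentsWithStats(m);k=1+np.argmax(st[1:,4])
    cs,_=cv2.findContours((l==k).astype(np.uint8),cv2.RETR_EXTERNAL,cv2.CHAIN_APPROX_NONE)
    P=onplane(d,cs[0][:,0,:].astype(float),z)[:,:2].astype(np.float32)
    return cv2.minAreaRect(P),cs[0]
reg=np.zeros((480,640),bool);reg[230:320,265:390]=1
z=C[...,2]
r,c=rect(reg&(z>120)&(im.min(2)>110),134);print("plate",r)
rib=reg&(z>145);print(rib.sum(),np.nanmedian(z[rib]))
r,c=rect(rib,162);print("rib depth",r)
black=np.zeros_like(reg);black[262:285,308:346]=1
r,c=rect(black&(im.max(2)<70)&(z>125),162);print("rib col",r, c[:,0].min(0),c[:,0].max(0))
# pins in plate: dark dots
for (u,v) in((282,251),(368,293)):
    p=im[v-8:v+9,u-8:u+9].sum(2); print(np.round(p/3).astype(int)) if u<300 else None
for nm,b,h in(("salt",(185,218,190,218),90),("spice",(245,275,178,215),97),("tin",(315,352,178,218),58),("mill",(190,225,112,158),0)):
    q=C[b[2]:b[3],b[0]:b[1]].reshape(-1,3);q=q[q[:,2]>max(h*.6,30)];print(nm,q.min(0).round(),q.max(0).round())
print("cook",onplane(d,[[153,322],[153,110],[467,110],[475,320]],0).round())
for u0,u1,v0,v1 in((400,470,238,302),(160,280,215,315)):
    q=C[v0:v1,u0:u1].reshape(-1,3);print(np.nanmax(q[:,2]))
E
```

```text
floor z -0.6449781277744566
plate ((567.3195190429688, -47.562782287597656), (219.8378448486328, 60.172279357910156), 64.97863006591797)
247 161.60677258636113
rib depth ((567.2651977539062, -47.30669403076172), (59.37818908691406, 18.013729095458984), 64.61573791503906)
rib col ((566.7645874023438, -48.006134033203125), (55.59579086303711, 14.765459060668945), 64.92455291748047) [313 267] [339 283]
[[ 20  17  16  12  11  12  11  11  17  72 180 212 208 178 121  68  34]
 [ 18  15  15  12  11  10  12  11  30 110 196 220 221 217 208 178 121]
 [ 12  12  11  10  12  12  11  11  55 173 217 223 223 223 222 217 211]
 [ 11  12  12  12  12  12  11  19  81 188 221 223 223 224 223 223 222]
 [ 13  11  11  11  13  12  11  43 141 206 223 223 223 223 223 224 223]
 [ 12  12  11  11  12  13  21  79 184 219 224 225 224 224 223 222 223]
 [ 12  11  10  11  11  16  44 137 203 221 223 224 224 224 224 223 223]
 [ 11  12  11  11  14  29  85 184 217 221 221 222 223 224 224 225 224]
 [ 12  12  13  15  19  49 148 210 224 223 222 221 222 222 224 224 224]
 [ 13  17  18  20  29  87 191 224 228 228 226 224 222 222 221 222 223]
 [ 19  21  22  24  47 143 209 226 228 228 226 224 223 223 222 221 221]
 [ 25  27  26  28  67 179 217 223 223 219 193 177 189 213 223 224 222]
 [ 26  28  28  41 112 197 222 221 204 160 127 120 123 148 200 225 226]
 [ 28  30  31  57 154 211 224 220 172 132 164 179 156 122 156 211 227]
 [ 31  32  39  93 193 226 228 222 165 151 184 195 186 134 139 204 224]
 [ 34  36  59 149 211 227 229 225 176 155 184 196 191 138 155 206 221]
 [ 37  43  97 191 222 227 227 225 190 152 174 188 165 134 182 217 222]]
salt [729. 222.  54.] [762. 256.  93.]
spice [730.  73.  58.] [779. 126. 103.]
tin [ 715. -106.   36.] [789. -34.  61.]
mill [876. 193.  31.] [926. 246. 152.]
cook [[ 468.  366.    0.]
 [ 993.  371.    0.]
 [ 977. -419.    0.]
 [ 452. -409.    0.]]
97.53040489440099
137.59277732560366
```

Call:
step_arm(
  moves=[
    [[0, 0, -20], 0, 1],
    [[20, -17, -50], -2, 1],
    [[60, -50, -70], -5, 1],
    [[110, -91, -70], -10, 1],
    [[165, -137, -70], -15, 1],
    [[220, -182, -70], -20, 1],
    [[275, -228, -70], -25, 1],
    [[330, -273, -70], -30, 1],
    [[385, -319, -70], -35, 1],
    [[440, -365, -70], -39, 1],
    [[485, -402, -70], -42, 1],
    [[511, -423, -70], -43.5, 1],
  ],
)

```text
clock: 1.6
tcp_pos: [557.2, -65.7, 301.2]
eef_rot: [0.843, 0.537, -0.0, 0.0]
wrist_force: [1.1, -1.4, -0.1]
width: 85.8
finger_force: 0.0
```

Call:
step_arm(
  moves=[
    [[0, 0, 0], 0, 1],
    [[0, 0, 30], 0, 1],
    [[0, 0, 70], 0, 0.6],
    [[0, 0, 110], 0, 0.6],
    [[0, 0, 140], 0, 0.6],
    [[0, 0, 155], 0, 0.6],
    [[0, 0, 160], 0, 0.6],
    [[0, 0, 160], 0, 0.6],
  ],
)

```text
clock: 2.6
tcp_pos: [557.0, -67.5, 141.9]
eef_rot: [0.844, 0.537, 0.0, 0.0]
wrist_force: [-0.1, 0.5, -0.9]
width: 51.2
finger_force: 0.0
```

```bash
python3 - <<'E'
from h import *
from bench import sensors
s=sensors.read_state();print(s["tcp_pos"],s["eef_rot"],s["width"],s["wrist_force"])
d=grab("side","side1");cv2.imwrite("pics/side1c.png",cv2.resize(d["img"][120:320,180:420,::-1],None,fx=3,fy=3))
E
```

```text
[557.02820932 -67.49199156 141.85713802] [8.43584001e-01 5.36997124e-01 2.69274814e-04 2.24975736e-04] 51.18369776623377 [-0.12504803  0.45917013 -0.92291174]
```

View pics/side1c.png

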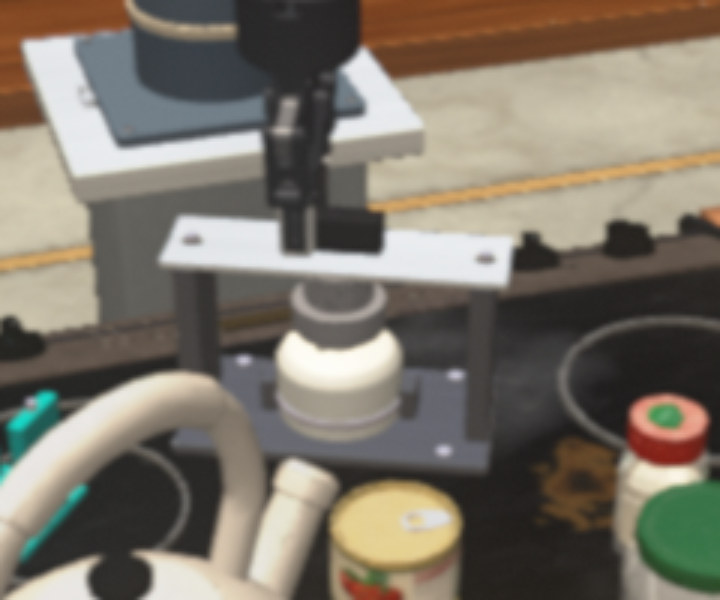

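The side crop shows the finger at the rib's −y end, about 22 mm short, because the unfinished part of the last move was dropped. I'll shift along the rib, then grip.

Call:
step_arm(
  moves=[
    [[11, 0.5, 0], 0, 0.6],
    [[22.5, 1, 0], 0, 0.6],
    [[22.5, 1, 3], 0, 0.6],
    [[22.5, 1, 3], 0, 0.6],
  ],
)

```text
clock: 3.15
tcp_pos: [566.9, -47.3, 138.0]
eef_rot: [0.843, 0.537, -0.0, -0.0]
wrist_force: [-0.7, -0.5, 0.2]
width: 51.1
finger_force: 0.0
```

Call:
step_arm(
  grip_force=60,
  moves=[
    [[0, 0, 0], 0, 0.3],
    [[0, 0, 0], 0, 0],
    [[0, 0, 0], 0, 0],
    [[0, 0, 0], 0, 0],
    [[0, 0, 0], 0, 0],
    [[0, 0, 0], 0, 0],
  ],
)

```text
clock: 3.9
tcp_pos: [567.1, -47.6, 138.5]
eef_rot: [0.844, 0.537, -0.0, 0.0]
wrist_force: [-1.1, -1.9, 5.7]
width: 17.2
finger_force: 59.4
```

Call:
step_arm(
  moves=[
    [[0, 0, -4], 0, 0],
    [[0, 0, -10], 0, 0],
    [[0, 0, -20], 0, 0],
    [[0, 0, -40], 0, 0],
    [[0, 0, -65], 0, 0],
    [[0, 0, -85], 0, 0],
    [[0, 0, -95], 0, 0],
    [[0, 0, -95], 0, 0],
  ],
)

```text
clock: 4.9
tcp_pos: [567.4, -47.3, 233.9]
eef_rot: [0.844, 0.537, 0.0, 0.0]
wrist_force: [0.7, 0.9, -1.5]
width: 17.0
finger_force: 58.7
```

Call:
step_arm(
  moves=[
    [[13, -5, 0], 0, 0],
    [[39, -15, 0], 0, 0],
    [[72, -28, 0], 0, 0],
    [[105, -41, 0], 0, 0],
    [[138, -54, 0], 0, 0],
    [[171, -67, 0], 0, 0],
    [[204, -80, 0], 0, 0],
    [[233, -91, 0], 0, 0],
    [[252, -98, 0], 0, 0],
    [[259, -101, 0], 0, 0],
    [[259, -101, 0], 0, 0],
    [[259, -101, 0], 0, 0],
  ],
)

```text
clock: 6.4
tcp_pos: [585.4, 228.5, 233.2]
eef_rot: [0.844, 0.536, -0.0, 0.0]
wrist_force: [-0.4, -0.5, -1.8]
width: 17.0
finger_force: 58.7
```

```bash
python3 - <<'E'
from h import *
from bench import sensors
s=sensors.read_state();print(s["tcp_pos"],s["eef_rot"],s["width"],s["wrist_force"],s["clock"])
a=grab("top","top2");b=grab("side","side2")
cv2.imwrite("pics/c2.png",np.hstack([cv2.resize(a["img"][170:330,150:400],(400,256)),cv2.resize(b["img"][100:340,180:540],(384,256))])[:,:,::-1])
C=cloud(a);z=C[...,2];im=a["img"].astype(int)
m=(im.min(2)>110)&(z>190)&(z<260);q=C[m&(C[...,1]>100)&(C[...,1]<360)];print(len(q),q.min(0),q.max(0))
A=np.c_[q[:,:2],np.ones(len(q))];print(np.linalg.lstsq(A,q[:,2],rcond=None)[0])
E
```

```text
[585.40530252 228.50019593 233.23730424] [ 8.43971336e-01  5.36388061e-01 -2.82664286e-04  3.90142353e-04] 16.986959363055064 [-0.40236791 -0.54902416 -1.81781375] 6.4
1651 [515.15870124 115.93938018 222.4001206 ] [661.1454225  313.94786128 256.18942456]
[3.13559554e-03 4.52087403e-03 2.26060092e+02]
```

View pics/c2.png

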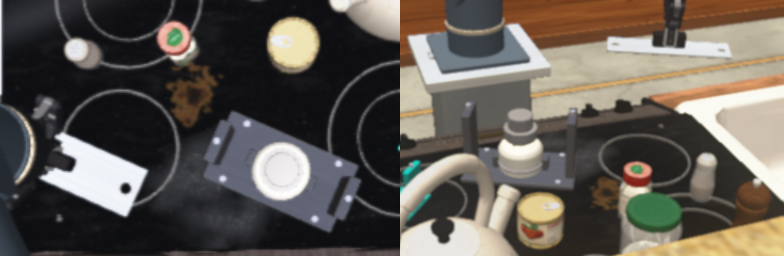

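The plate hangs level from the gripper. The cap and jar are uncovered at about (280,170) in the left crop, and nothing lies under the plate's target spot.

Call:
step_arm(
  moves=[
    [[0, 0, 15], 0, 0],
    [[0, 0, 45], 0, 0],
    [[0, 0, 85], 0, 0],
    [[0, 0, 125], 0, 0],
    [[0, 0, 165], 0, 0],
    [[0, 0, 195], 0, 0],
    [[0, 0, 210], 0, 0],
    [[0, 0, 217], 0, 0],
    [[0, 0, 220], 0, 0],
    [[0, 0, 220], 0, 0],
  ],
)

```text
clock: 7.75
tcp_pos: [585.6, 230.3, 14.1]
eef_rot: [0.844, 0.537, 0.001, 0.0]
wrist_force: [0.3, 0.5, -1.4]
width: 16.7
finger_force: 58.6
```

```bash
python3 - <<'E'
from h import *
a=pickle.load(open("top2.pkl","rb"));C=cloud(a);z=C[...,2];hsv=cv2.cvtColor(a["img"],cv2.COLOR_RGB2HSV)
reg=np.zeros((480,640),bool);reg[245:310,290:370]=1
for lo,hi,h in((115,135,124),(90,106,98)):
    m=(reg&(z>lo)&(z<hi)).astype(np.uint8)
    # cap only
    X=C[...,:2];m&=(np.hypot(X[...,0]-567,X[...,1]+47)<50).astype(np.uint8)
    cs,_=cv2.findContours(m,cv2.RETR_EXTERNAL,cv2.CHAIN_APPROX_NONE);c=max(cs,key=cv2.contourArea)
    P=onplane(a,c[:,0].astype(float),h)[:,:2].astype(np.float32);print(h,cv2.minEnclosingCircle(P),cv2.fitEllipse(P),np.nanmedian(z[m>0]))
# cheek tops
m=(reg|True)&(z>122)&(np.hypot(C[...,0]-567,C[...,1]+47)<130)&(np.hypot(C[...,0]-567,C[...,1]+47)>75)
q=C[m];p=q[q[:,1]>-47];n=q[q[:,1]<-47];print(len(p),len(n))
for k in(p,n):print(cv2.minAreaRect(k[:,:2].astype(np.float32)),np.median(k[:,2]))
E
```

```text
124 ((566.5266723632812, -47.54697036743164), 23.002500534057617) ((566.5242309570312, -47.65403366088867), (44.10736083984375, 44.43496322631836), 33.44530487060547) 123.60884162623017
98 ((566.498291015625, -47.79143524169922), 30.73532485961914) ((566.5702514648438, -47.68568420410156), (59.60527420043945, 59.79380798339844), 16.87042808532715) 97.91102488505312
206 213
((606.5968627929688, 38.34593963623047), (16.039268493652344, 58.6540412902832), 64.6540756225586) 129.7079476648999
((526.39453125, -133.737548828125), (16.331510543823242, 59.43518829345703), 64.80972290039062) 129.6493568192102
```

Call:
step_arm(
  moves=[
    [[0, 0, 3], 0, 0],
    [[0, 0, 5], 0, 0],
    [[0, 0, 6], 0, 0],
    [[0, 0, 6], 0, 0],
  ],
)

```text
clock: 8.25
tcp_pos: [585.4, 230.1, 8.5]
eef_rot: [0.844, 0.537, 0.0, 0.0]
wrist_force: [-2.7, -1.1, 10.5]
width: 16.8
finger_force: 60.2
```

Call:
step_arm(
  moves=[
    [[0, 0, 0], 0, 0.25],
    [[0, 0, 0], 0, 0.4],
    [[0, 0, 0], 0, 0.6],
    [[0, 0, 0], 0, 0.6],
    [[0, 0, -10], 0, 0.6],
    [[0, 0, -30], 0, 0.6],
    [[0, 0, -65], 0, 0.6],
    [[0, 0, -110], 0, 0.7],
    [[0, 0, -155], 0, 0.85],
    [[0, 0, -190], 0, 1],
    [[0, 0, -205], 0, 1],
    [[0, 0, -205], 0, 1],
  ],
)

```text
clock: 9.75
tcp_pos: [585.4, 230.2, 213.1]
eef_rot: [0.844, 0.537, 0.001, 0.0]
wrist_force: [0.9, -0.2, 0.0]
width: 85.4
finger_force: 0.0
```

Call:
step_arm(
  moves=[
    [[-13, 5, 0], 0, 1],
    [[-39, 15, 0], 0, 1],
    [[-72, 28, 0], 0, 1],
    [[-105, 41, 0], 0, 1],
    [[-138, 53, 0], 0, 1],
    [[-171, 66, 0], 0, 1],
    [[-204, 79, 0], 0, 1],
    [[-233, 90, 0], 0, 1],
    [[-253, 98, 0], 0, 1],
    [[-260, 100.5, 0], 0, 1],
    [[-260, 100.5, 0], 0, 1],
    [[-260, 100.5, 0], 0, 1],
  ],
)

```text
clock: 11.25
tcp_pos: [566.2, -46.9, 212.0]
eef_rot: [0.843, 0.538, 0.0, -0.0]
wrist_force: [-0.5, 1.3, 0.1]
width: 85.2
finger_force: 0.0
```

```bash
python3 - <<'E'
from h import *
from bench import sensors
s=sensors.read_state();print(s["tcp_pos"],s["eef_rot"],s["joint_positions"])
a=grab("top","top3");C=cloud(a);z=C[...,2];im=a["img"].astype(int)
m=(im.min(2)>110)&(z>-3)&(z<12)&(C[...,1]>90)&(C[...,1]<365)&(C[...,0]>475)&(C[...,0]<690)
q=C[m];print(len(q),cv2.minAreaRect(q[:,:2].astype(np.float32)),np.linalg.lstsq(np.c_[q[:,:2],np.ones(len(q))],q[:,2],rcond=None)[0])
r=C[(z>22)&(C[...,1]>150)&(C[...,1]<300)&(C[...,0]>520)&(C[...,0]<650)];print(len(r),np.median(r,0))
for nm,b,h in(("salt",(185,218,190,218),90),("spice",(245,275,178,215),97),("tin",(315,352,178,218),58)):
    q=C[b[2]:b[3],b[0]:b[1]].reshape(-1,3);q=q[q[:,2]>max(h*.6,30)];print(nm,q.min(0).round(),q.max(0).round())
E
```

```text
[566.15562656 -46.89084411 212.04011032] [ 8.43139440e-01  5.37694836e-01  7.86640228e-06 -3.84330354e-04] [ 0.22742395  0.4474137  -0.33539111  1.74477904  0.17164671  0.97858564
 -0.60896428]
2060 ((586.9828491210938, 228.55120849609375), (222.47891235351562, 61.83367156982422), 64.8595962524414) [5.50999970e-03 7.37342321e-05 3.65649023e-01]
199 [587.9633949  228.44355927  30.70806254]
salt [729. 222.  54.] [762. 255.  95.]
spice [729.  73.  58.] [779. 125. 103.]
tin [ 715. -107.   35.] [789. -34.  62.]
```

Call:
step_arm(
  moves=[
    [[0, 0, 10], 0, 1],
    [[-0.5, 0.5, 35], 0, 1],
    [[-0.5, 0.5, 65], 0, 1],
    [[-0.5, 0.5, 90], 0, 1],
    [[-0.5, 0.5, 107], 0, 1],
    [[-0.5, 0.5, 113], 0, 1],
    [[-0.5, 0.5, 113], 0, 1],
    [[-0.5, 0.5, 113], 0, 1],
  ],
)

```text
clock: 12.3
tcp_pos: [566.9, -48.6, 99.9]
eef_rot: [0.843, 0.537, 0.0, 0.0]
wrist_force: [-0.3, -0.4, 0.0]
width: 85.6
finger_force: 0.0
```

Call:
step_arm(
  grip_force=60,
  moves=[
    [[0, 0, 0], 0, 0.7],
    [[0, 0, 0], 0, 0.55],
    [[0, 0, 0], 0, 0.4],
    [[0, 0, 0], 0, 0.2],
    [[0, 0, 0], 0, 0.2],
    [[0, 0, 0], 0, 0.2],
  ],
)

```text
clock: 13.05
tcp_pos: [566.5, -48.7, 99.4]
eef_rot: [0.843, 0.537, 0.0, 0.0]
wrist_force: [-1.8, -0.3, 4.2]
width: 44.4
finger_force: 60.8
```

```bash
python3 - <<'E'
from h import *
from bench import sensors
s=sensors.read_state();print(s["tcp_pos"],s["width"],s["wrist_force"],s["moment"])
d=grab("side","side4");cv2.imwrite("pics/side4c.png",cv2.resize(d["img"][140:290,210:390,::-1],None,fx=4,fy=4))
E
```

```text
[566.49189933 -48.67469142  99.42965604] 44.42522754770855 [-1.83917886 -0.27473974  4.17709271] [ 0.08628416  0.32999626 -0.01217358]
```

View pics/side4c.png

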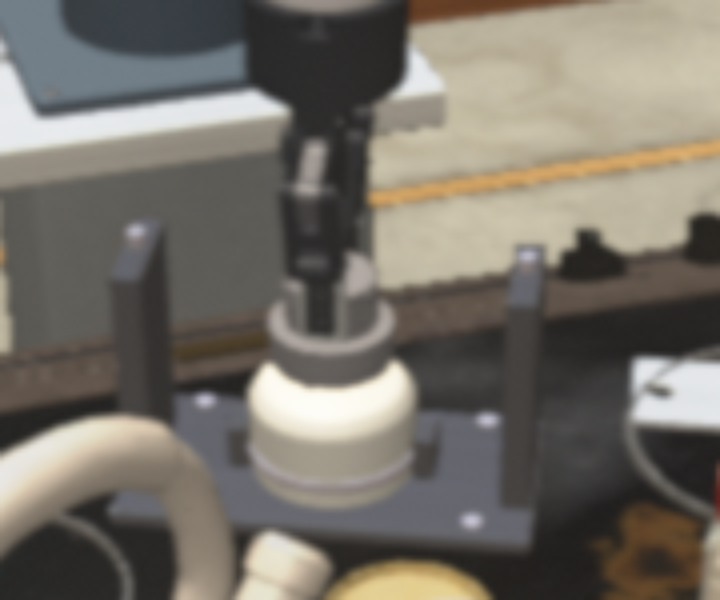

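The crop shows the finger on the cap's knurled grip at (320,290), with its tip just above the skirt. Next I press down.

Call:
step_arm(
  grip_force=80,
  moves=[
    [[0, 0, 2], 0, 0.2],
    [[0, 0, 4], 0, 0.2],
    [[0, 0, 6], 0, 0.2],
    [[0, 0, 6.5], 0, 0.2],
    [[0, 0, 6.5], 0, 0.2],
  ],
)

```text
clock: 13.72
tcp_pos: [566.5, -48.7, 92.9]
eef_rot: [0.843, 0.537, 0.0, 0.0]
wrist_force: [-2.0, -0.1, 7.5]
width: 43.7
finger_force: 82.5
```

Call:
step_arm(
  moves=[
    [[0, 0, 0], -4, 0.2],
    [[0, 0, 0], -10, 0.2],
    [[0, 0, 0], -15, 0.2],
    [[0, 0, 0], -15, 0.2],
  ],
)

```text
clock: 14.22
tcp_pos: [566.7, -48.7, 92.9]
eef_rot: [0.766, 0.643, 0.0, 0.0]
wrist_force: [-1.5, 0.4, 6.6]
width: 43.7
finger_force: 82.6
```

Call:
step_arm(
  moves=[
    [[0, 0, 0], -7, 0.2],
    [[0, 0, 0], -15, 0.2],
    [[0, 0, 0], -23, 0.2],
    [[0, 0, 0], -31, 0.2],
    [[0, 0, 0], -39, 0.2],
    [[0, 0, 0], -45, 0.2],
    [[0, 0, 0], -46, 0.2],
    [[0, 0, 0], -46, 0.2],
  ],
)

```text
clock: 15.22
tcp_pos: [566.7, -48.3, 92.9]
eef_rot: [0.454, 0.891, 0.0, 0.0]
wrist_force: [-2.9, 1.6, 7.4]
width: 43.9
finger_force: 82.7
```

```bash
python3 - <<'E'
from h import *
from bench import sensors
s=sensors.read_state();print(s["tcp_pos"],s["eef_rot"],s["wrist_force"],s["moment"],s["clock"])
E
```

```text
[566.6660836  -48.27342794  92.93976531] [4.54055125e-01 8.90973484e-01 4.39846357e-04 2.63978220e-05] [-2.85480746  1.57511813  7.37694992] [0.27598717 0.53372214 0.02450209] 15.225
```

Call:
step_arm(
  moves=[
    [[0, 0, -2], 0, 0.2],
    [[0, 0, -5], 0, 0.2],
    [[0, 0, -8], 0, 0.2],
    [[0, 0, -11], 0, 0.2],
    [[0, 0, -11], 0, 0.2],
  ],
)

```text
clock: 15.85
tcp_pos: [566.3, -48.7, 103.8]
eef_rot: [0.454, 0.891, -0.0, -0.0]
wrist_force: [-1.8, 1.8, 0.6]
width: 43.9
finger_force: 82.3
```

Call:
step_arm(
  moves=[
    [[0, 0, -4], 0, 0.2],
    [[0, 0, -12], 0, 0.2],
    [[0, 0, -24], 0, 0.2],
    [[0, 0, -36], 0, 0.2],
    [[0, 0, -47], 0, 0.2],
    [[0, 0, -53], 0, 0.2],
    [[0, 0, -55], 0, 0.2],
    [[0, 0, -55], 0, 0.2],
    [[0, 0, -55], 0, 0.2],
  ],
)

```text
clock: 16.98
tcp_pos: [566.2, -48.7, 158.4]
eef_rot: [0.454, 0.891, -0.0, -0.0]
wrist_force: [0.6, 0.7, -0.9]
width: 43.5
finger_force: 82.3
```

```bash
python3 - <<'E'
from h import *
from bench import sensors
s=sensors.read_state();print(s["tcp_pos"],s["width"],s["wrist_force"],s["clock"])
a=grab("top","top5");d=grab("side","side5")
cv2.imwrite("pics/c5.png",np.hstack([cv2.resize(a["img"][170:330,150:400],(400,256)),cv2.resize(d["img"][120:300,200:470],(384,256))])[:,:,::-1])
C=cloud(d);im=d["img"].astype(int)
m=(im.max(2)-im.min(2)<25)&(im.mean(2)>60)&(np.hypot(C[...,0]-567,C[...,1]+48)<36)&(C[...,2]>105)
q=C[m];print(len(q),q.min(0),q.max(0))
for h in range(110,200,5):
    k=q[abs(q[:,2]-h)<2.5]
    if len(k):print(h,len(k),k[:,1].min().round(),k[:,1].max().round())
E
```

```text
[566.23996162 -48.73133639 158.41342273] 43.470484508572994 [ 0.55467492  0.74496922 -0.9177676 ] 16.975
1493 [541.48883316 -83.50396164 131.17084624] [602.61563455 -13.07745288 479.16924425]
130 3 -63.0 -33.0
135 70 -81.0 -21.0
140 79 -80.0 -21.0
145 71 -80.0 -20.0
150 82 -80.0 -21.0
155 144 -80.0 -21.0
160 56 -72.0 -30.0
165 62 -75.0 -25.0
170 68 -75.0 -31.0
175 63 -74.0 -38.0
180 222 -75.0 -23.0
185 34 -74.0 -24.0
190 31 -76.0 -23.0
195 30 -75.0 -38.0
```

View pics/c5.png

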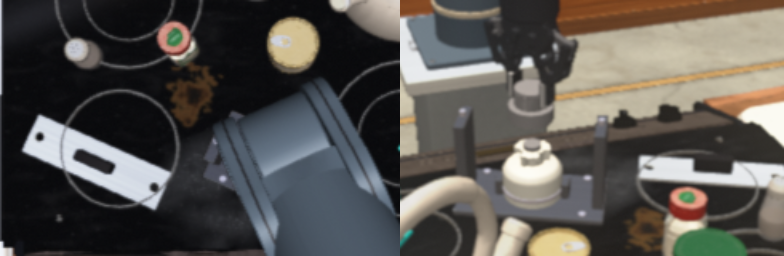

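The cap is held upright above the open jar at (530,100) in the right crop. Its rim is at about z = 135, so roughly 49 mm clear of the mouth. The plate lies flat and the bystanders have not moved.

```bash
python3 -c "
from bench import bot
print(bot.sign_off())"
```

```text
the job is handed in; nothing more can be done
None
```

The job is handed in: the cover plate lies flat, handle up, on the cooktop; the cap was pressed, turned about 61° anticlockwise and lifted off; and it is still gripped upright about 5 cm above the open jar, with salt, tin and spice undisturbed.

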